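# Load a cheese portion under the sprung flap of the counter cabinet

## Robot

A 7-joint arm with a two-finger parallel gripper is mounted at the origin on the work surface. World frame = base frame: x ahead of the robot, y to its left, z up, the work surface at z = 0. Lengths are in m, angles in rad, forces in N, time in s.
With the tool pointing down it reaches from about 0.35 to 0.9 m from the base axis. Payload 8.1 kg.
Tool frame: the origin (TCP) lies midway between the tips of the shut fingers; the grasp point (between the pads) lies 19 mm behind it; z points along the fingers, x is the direction in which the jaws open and shut, and the axes are right-handed (so a half turn about z gives the same grasp; the last joint's range is limited). The gripper opens to 92 mm and grips with 3 to 60 N. Pads are 19 mm wide; open, the fingers measure 130 mm over their backs; the gripper's body (75 mm by 190 mm) begins 47 mm behind the grasp point.
Start: joints at [-1.274, 0.434, 0.025, 1.573, -0.012, 1.134, -0.075], TCP at [0.243, 0.576, 0.227] pointing down, gripper open.
Joint ranges: [-2.62, 2.62], [-0.44, 2.09], [-1.27, 1.32], [0.08, 2.57], [-1.32, 4.46], [0.12, 2], [-2.74, 2.74]. Speed limits (rad/s): [2.22, 2.22, 3.01, 3.01, 3.14, 3.14, 3.14].

## Interface

Orientations are given as a rotation vector (axis times angle).
In Python, from cell import arm gives the robot as it stands.
- The arm moves only by the tool jog_arm, never from a script. Its argument "commands" is a list of rows, each an object with "translation": the shift along the tool's x, y, z in mm, a list of three; "turn": the turn, a rotation vector about the tool's x, y, z in rad, a list of three. A call has 1 to 12 rows; each row is the pose to reach, as a shift and turn from the pose commanded when the call began, along the tool's axes at that moment; what a row does not reach only later rows make up. A row lasts 1/12 s, in which the tool goes at most 41.7 mm and 7.16 degrees, less where a joint would pass 70% of its speed; a pose out of reach is approached as far as the arm can. A call with a gripper value outside its range is refused whole. "claw" is the closure, from -1 (fully open) to 1 (shut), so that 0 is half open, set as the call begins (left out, the last holds). The fingers move at their own pace and stop on an object; "grip_force" is the grip in N (left out, the last holds). Time passes only in rows, so rows that repeat a pose let the fingers close. It gives the time, the measured TCP pose, the force and the opening at its end, in the units of the state.
- arm.observe(): the state, without advancing time (a new reading comes with each control period).
- arm.get_image(name): name is "scene" or "top" or "wrist"; returns the picture (480x640x3 uint8, blue, green, red); there is no depth.
- arm.camera_info(name): a dict with "vertical_fov" (degrees; the focal length in pixels is half the picture's height over the tangent of half this angle, whatever the lens; pixels are square), "cx", "cy" (the principal point, pixels), "distortion" ([k1, k2, p1, p2, k3] as OpenCV has them; the pictures are not rectified), "eye" and "rotation" of the camera in the world. Camera axes: x right, y up, looking along -z (the intrinsics and any distortion apply to the point x, -y, -z); pixel columns grow to the right and rows downward; lengths in m; the calibration is good to about 2 mm. A picture is of the moment at which its call begins: read the wrist's pose just before it. camera_info takes no time and is no camera call; for the wrist camera it gives the pose at the moment of the call.
- arm.sign_off(): hands the job in, once; it reports no verdict.
Trained networks look in the newest picture that a camera, given by its name, has taken for a name from the list of things; names that differ only in an ending like _2 or _b are one class to them, and where a whole thing is asked for, a point or a joint stands for the part that bears it (a point fixed in the world has none). Each returns a list of dicts, best first, with "confidence" (0 to 1); they miss things now and then, are a little off and sometimes report something else, mostly with a low value. They report only what shows in the picture. A call takes as long as a camera call.
- arm.trace(camera, query): "region" (480x640 bool, what is visible of it) and "box" ([left, top, width, height] in pixels, round what is visible of it).
- arm.landmark_of(camera, query): "at" ([column, row] in pixels: a listed point, or the origin of a listed thing).
The state is a dict: "clock": time; "joints": joint angles; "dq": joint speeds; "joint_efforts": joint torques, N m; "position": TCP position; "ee_rot": TCP orientation; "force": force on the tool from outside, world axes, zero at the start; "ft_torque": the same for the moment, N m; "width": opening from 0.0 (shut) to 1.0 (fully open).
Only numpy, scipy, OpenCV 4.12 (cv2) and the standard library are available. Lean on these libraries where they do the work, as an engineer would, in place of code of your own. Each camera call takes 0.05 s, during which the arm holds its last target. There are 200 camera calls.

## Task

Load the wrapped cheese portion lying on the board into the clear cabinet: with one finger swing the sprung loading flap inward and hold it open, and with the other finger push the portion straight in under it, along the board, until it is clear of the flap's swing. The flap must not touch the cheese, and the portion is only pushed, never picked up. Then draw the hand out so that the flap falls shut, and leave the other cheeses, the jar and the slate tag where they stand.

Things in the scene. Friction and masses are not known exactly. Their poses are not given: they have to be found in the camera images.
- case: Fixed cheese cabinet, clear hood on a pine board. Origin on the counter, midway across, straight below the shut flap; x points into the cabinet, z up. Board 425 (x -150 to +275) x 320 x 30 thick, flat, no step from its open front into the cabinet. Hood x 0 to +270, top 340 above the counter, inside 300 wide; fixed stock from x +220. The shut flap hangs upright in the front, 40 clear of the board
- hinge (a point): Middle of the flap's hinge line (brass rod across the top of the front opening): straight above the case origin, 310 above the counter (280 above the board); the line runs along case y
- flap (a joint): Clear loading flap, 286 wide, 4 thick, hung from the hinge: 0 shut and upright; grows as its lower edge swings into the cabinet (case +x) and up, stop at 1.4 rad. It cannot open outward. Smooth: fingers slide on it easily. Spring and weight always shut it, within about 2 s: 0.25 N m near shut, about 0.5 N m at 0.5 rad
- edge (a point): Middle of the flap's lower edge, under a wooden strip 14 high: 240 from the hinge line, 40 above the board when shut. A 46 high portion is clear of the shutting flap only when its nearest point is more than 55 behind the shut flap
- portion: Block of cheese in waxed paper with a white band, 38 (its x) x 74 (its y) x 46 high, so 6 too tall for the gap under the flap; 0.13 kg. Origin at the centre of its underside, lying on the open front part of the board, broad face towards the flap
- tomme_ash: Small grey round cheese in the cabinet, 68 diameter x 36 high, origin at the centre of its underside
- tomme_gold: Small golden round cheese in the cabinet, 68 diameter x 36 high, origin at the centre of its underside
- jar: Amber jar with a brass cap on the counter beside the board, 48 diameter x 62 high, origin at the centre of its underside
- slate: Slate price tag on a wooden foot, on the counter beside the board, 34 x 50 x 62 high, origin at the centre of its underside

How it is judged:
By the outcome, as a careful person would: the job done as asked, in the order asked, and still so for the second after the job is handed in, with the robot touching nothing.
It also fails if it takes over 42 s, if anything falls off the work surface, if the arm or the gripper's body presses on something with over 40 N, if the wrist force passes 120 N, or if a joint passes its speed limit or range.

## Working session

There is one attempt and no reset: what is moved stays moved. The work goes in short steps, Python scripts to look and compute and a tool call to move; the robot and the scene stay as the last step left them, time stands still between calls to the robot, and variables do not carry over. Pictures are saved under pics/ and viewed, about 8 in all and at most 12, crops included, and the job is handed in when it is done.

Besides the shell and the picture viewer there is one more tool, called after "Call:" by a JSON object that holds its "api" and its "payload", one argument or row to a line. jog_arm: Moves the arm, as the interface text tells. Its arguments: {"type":"object","properties":{"commands":{"type":"array","items":{"type":"object","properties":{"translation":{"type":"array","items":{"type":"number"}},"turn":{"type":"array","items":{"type":"number"}}}}},"claw":{"type":"number"},"grip_force":{"type":"number"}},"required":["commands"]}

```bash
ls; mkdir -p pics
cat > h.py <<'E'
import numpy as np, cv2
from cell import arm
from scipy.spatial.transform import Rotation as R
def K(i):
    f=240/np.tan(np.radians(i['vertical_fov'])/2)
    return np.array([[f,0,i['cx']],[0,f,i['cy']],[0,0,1.]])
def ray(i,uv):
    p=cv2.undistortPoints(np.array([[uv]],float),K(i),np.array(i['distortion'],float))[0,0]
    d=np.array(i['rotation'])@np.array([p[0],-p[1],-1.]); return np.array(i['eye']),d
def onz(i,uv,z):
    e,d=ray(i,uv); return e+d*(z-e[2])/d[2]
def proj(i,P):
    c=(np.atleast_2d(P)-np.array(i['eye']))@np.array(i['rotation'])*[1,-1,-1]
    return cv2.projectPoints(c,np.zeros(3),np.zeros(3),K(i),np.array(i['distortion'],float))[0][:,0]
E
python3 - <<'E'
from h import *
s=arm.observe(); print(s)
for c in ['scene','top']:
    im=arm.get_image(c); cv2.imwrite(f'pics/{c}0.png',im); i=arm.camera_info(c); print(c,i)
    for q,z in [('case',0),('hinge',.31),('edge',.07),('portion',.03),('tomme_ash',.03),('tomme_gold',.03),('jar',0),('slate',0)]:
        for r in arm.landmark_of(c,q)[:2]: print(q,np.round(r['at'],1),round(r['confidence'],2),np.round(onz(i,r['at'],z),4))
E
```

```text
pics
{'clock': 0.0, 'joints': array([-1.27359482,  0.43523055,  0.0249717 ,  1.57408524, -0.01160361,
        1.1339505 , -0.0750904 ]), 'dq': array([-5.83220595e-04,  2.17095120e-04, -1.67269338e-05,  2.49110638e-03,
       -5.01215704e-05, -4.66580813e-05,  5.48982938e-04]), 'joint_efforts': array([-3.47540145e-04, -6.67849374e+01,  9.84478109e-01, -3.14449847e+01,
       -6.06440473e-02,  4.32820350e-02,  1.65571946e-04]), 'position': array([0.24313123, 0.57523983, 0.22594481]), 'ee_rot': array([ 2.61757693e+00,  1.73548115e+00, -1.87477469e-03]), 'force': array([ 0.19158914, -0.67283693, -0.09265047]), 'ft_torque': array([ 0.0041263 , -0.0175049 ,  0.00517862]), 'width': 1.0020375186343722}
scene {'vertical_fov': 47.87508395337147, 'cx': 312.40113469046315, 'cy': 233.4652101921585, 'distortion': array([-0.01585949,  0.        ,  0.        ,  0.        ,  0.        ]), 'eye': array([ 0.40005926, -0.17660898,  0.95930199]), 'rotation': array([ 0.30687479, -0.1226733 , -0.80308003])}Traceback (most recent call last):
  File "<stdin>", line 6, in <module>
  File "h.py", line 11, in onz
    e,d=ray(i,uv); return e+d*(z-e[2])/d[2]
                                       ~^^^
IndexError: invalid index to scalar variable.
```

```bash
sed -i "s/np.array(i\['rotation'\])/R.from_rotvec(i['rotation']).as_matrix()/" h.py
python3 - <<'E'
from h import *
for c in ['scene','top']:
    im=arm.get_image(c); cv2.imwrite(f'pics/{c}0.png',im); i=arm.camera_info(c); print(c,i)
    for q,z in [('case',0),('hinge',.31),('edge',.07),('portion',.03),('tomme_ash',.03),('tomme_gold',.03),('jar',0),('slate',0)]:
        for r in arm.landmark_of(c,q)[:2]: print(q,np.round(r['at'],1),round(r['confidence'],2),np.round(onz(i,r['at'],z),4))
print(arm.observe()['clock'])
E
```

```text
scene {'vertical_fov': 47.87508395337147, 'cx': 312.40113469046315, 'cy': 233.4652101921585, 'distortion': array([-0.01585949,  0.        ,  0.        ,  0.        ,  0.        ]), 'eye': array([ 0.40005926, -0.17660898,  0.95930199]), 'rotation': array([ 0.30687479, -0.1226733 , -0.80308003])}
case [301.9 301.3] 0.89 [ 0.5201 -0.0256  0.    ]
hinge [297.1 257.6] 0.82 [ 0.5169 -0.0317  0.31  ]
edge [299.8 297.4] 0.72 [ 0.5137 -0.0295  0.07  ]
portion [333.6 315. ] 0.69 [ 0.5369 -0.0866  0.03  ]
jar [397.3 251.7] 0.95 [ 0.7083 -0.0889  0.    ]
slate [434.9 286.8] 0.87 [ 0.705  -0.1816  0.    ]
top {'vertical_fov': 56.03799946776535, 'cx': 319.11024850096777, 'cy': 239.21070607130716, 'distortion': array([-0.11440788,  0.        ,  0.        ,  0.        ,  0.        ]), 'eye': array([ 0.54150885, -0.00967737,  0.85863972]), 'rotation': array([ 0.07859961, -0.05305545, -1.58419701])}
case [337.7 293.6] 0.77 [ 0.5097 -0.03    0.    ]
hinge [346.9 296.2] 0.94 [ 0.5179 -0.0337  0.31  ]
portion [370.9 282. ] 0.63 [ 0.5311 -0.0904  0.03  ]
jar [365.4 187.7] 0.56 [ 0.7121 -0.087   0.    ]
slate [416.3 194.3] 0.75 [ 0.6978 -0.1852  0.    ]
1.0
```

View pics/scene0.png

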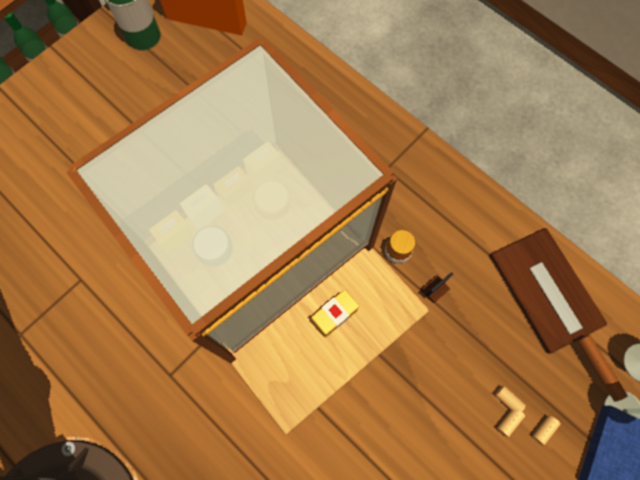

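View pics/top0.png

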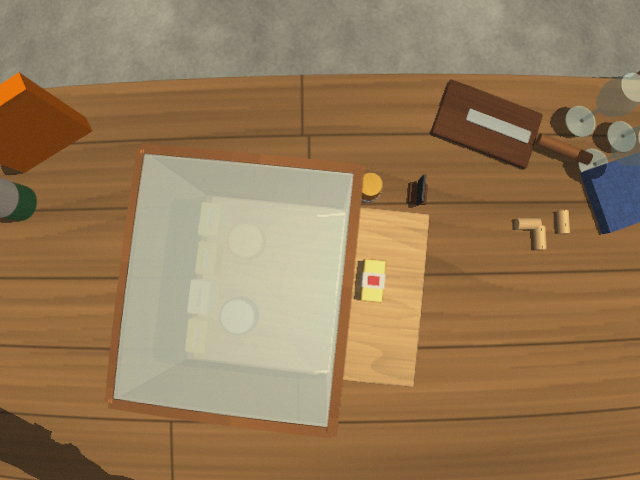

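Both views show the cabinet's front facing about world −y. The front board corners are at about (289,432)/(428,309) in the scene view and (413,386)/(429,214) in the top view. The portion is in front of the flap at (334,313) and (373,281). I'll refine these with an enlarged crop.

Run:
```python
from h import *
a=cv2.imread('pics/scene0.png')[270:350,300:380]; b=cv2.imread('pics/top0.png')[240:320,335:415]
o=np.hstack([cv2.resize(x,None,fx=5,fy=5,interpolation=cv2.INTER_CUBIC) for x in(a,b)]); cv2.imwrite('pics/crop0.png',o)
arm.get_image('scene');arm.get_image('top')
for c in ['scene','top']:
    i=arm.camera_info(c)
    for q in ['portion','tomme_ash','tomme_gold']:
        for r in arm.trace(c,q)[:2]:
            m=r['region'].astype(np.uint8); cn=max(cv2.findContours(m,0,2)[0],key=cv2.contourArea); print(c,q,round(r['confidence'],2),r['box'],cv2.minAreaRect(cn))
# fit case pose (x,y,yaw)
from scipy.optimize import least_squares
obs=[('scene',(-.15,.16,.03),(289,432)),('scene',(-.15,-.16,.03),(428,309)),('top',(-.15,.16,.03),(413,386)),('top',(-.15,-.16,.03),(429,214)),
('scene',(0,0,.31),(297.1,257.6)),('top',(0,0,.31),(346.9,296.2)),('scene',(0,0,.07),(299.8,297.4)),('scene',(0,0,0),(301.9,301.3)),('top',(0,0,0),(337.7,293.6))]
I={c:arm.camera_info(c) for c in('scene','top')}
def W(p,P): return np.r_[R.from_euler('z',p[2]).as_matrix()[:2,:2]@P[:2]+p[:2],P[2]]
f=lambda p:np.ravel([proj(I[c],W(p,np.array(P)))[0]-uv for c,P,uv in obs])
s=least_squares(f,[.517,-.03,1.65],loss='soft_l1');print(s.x,np.round(f(s.x).reshape(-1,2),1))
# rough tommes
for uv in [(238,316),(245,240)]: 
    w=onz(I['top'],uv,.066);print('tomme case',np.round(R.from_euler('z',-s.x[2]).as_matrix()[:2,:2]@(w[:2]-s.x[:2]),3))
```

```text
scene portion 0.73 [314.3, 290.6, 43.3, 47.9] ((334.43231201171875, 313.46319580078125), (25.7331485748291, 47.8597526550293), 46.97493362426758)
top portion 0.8 [360.2, 259.5, 24.3, 45.8] ((372.2574157714844, 280.4257507324219), (23.28386878967285, 42.786598205566406), 5.710593223571777)
top tomme_gold 0.47 [101.9, 144.3, 327.6, 297.0] ((268.97216796875, 292.6445617675781), (307.02398681640625, 277.2835998535156), 6.483074188232422)
[ 0.51649404 -0.03168069  1.45710591] [[-3.8  2.9]
 [ 1.  -0.2]
 [-0.7 -0. ]
 [-1.5 -1.8]
 [-0.3  0.2]
 [-1.7  1.2]
 [ 2.1 -0.3]
 [ 1.   3.8]
 [ 0.8 -3.6]]
tomme case [0.173 0.062]
tomme case [ 0.175 -0.073]
```

View pics/crop0.png

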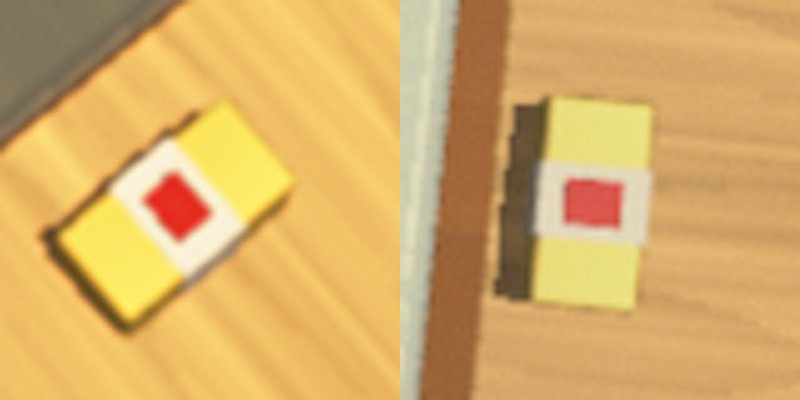

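Call:
{"api": "jog_arm", "payload": {
  "commands": [
    {"translation":[0,0,-40],"turn":[0,0,0]},
    {"translation":[0,0,-80],"turn":[0,0,0]},
    {"translation":[0,0,-120],"turn":[0,0,0]},
    {"translation":[0,0,-160],"turn":[0,0,0]},
    {"translation":[0,0,-200],"turn":[0,0,0]},
    {"translation":[0,0,-240],"turn":[0,0,0]}
  ]
}}

```text
clock: 1.9
position: [0.2431, 0.5752, 0.4691]
ee_rot: [-2.618, -1.736, -0.001]
force: [0.4, 1.2, -0.1]
width: 0.997
```

```bash
cat >> h.py <<'E'
C0=np.array([.5165,-.0317]); YAW=1.4571
def tocase(w): return np.r_[R.from_euler('z',-YAW).as_matrix()[:2,:2]@(np.array(w)[:2]-C0),w[2]]
def toworld(p): return np.r_[R.from_euler('z',YAW).as_matrix()[:2,:2]@np.array(p)[:2]+C0,p[2]]
E
python3 - <<'E'
from h import *
for c,L in [('scene',[(225,103),(293,183),(128,322),(62,240)]),('top',[(550,97),(652,103),(634,310),(533,303)])]:
    i=arm.camera_info(c); o=(300,270) if c=='scene' else (255,240)
    P=np.array([tocase(onz(i,(u/5+o[0]-.4,v/5+o[1]-.4),.076)) for u,v in L]); print(c,np.round(P[:,:2],4).tolist(),P.mean(0))
    e=[P[0]-P[3],P[1]-P[2]]; print([np.degrees(np.arctan2(-v[0],-v[1])) for v in e], [np.linalg.norm(v) for v in e])
s=arm.observe();print(s['joints'],s['position'])
E
```

```text
scene [[-0.0376, -0.0612], [-0.0723, -0.0608], [-0.0722, 0.0103], [-0.0379, 0.0097]] [-0.05503038 -0.02550057  0.076     ]
[np.float64(-0.24230592775323978), np.float64(0.1270817993381731)] [np.float64(0.07086332988725884), np.float64(0.07111041383506722)]
top [[-0.0376, -0.0597], [-0.0731, -0.0611], [-0.0734, 0.0106], [-0.0384, 0.0116]] [-0.05563148 -0.02464918  0.076     ]
[np.float64(-0.6484901440041811), np.float64(-0.2317593522335127)] [np.float64(0.07138069383286022), np.float64(0.07178240507388829)]
[-1.2892729   0.35894032  0.05349868  1.10686778 -0.01891994  1.67558885
 -0.07028352] [0.2431414  0.57516104 0.46907685]
```

Call:
{"api": "jog_arm", "payload": {
  "commands": [
    {"translation":[-40,0,0],"turn":[0,0,0]},
    {"translation":[-80,0,0],"turn":[0,0,0]},
    {"translation":[-120,0,0],"turn":[0,0,0]},
    {"translation":[-160,0,0],"turn":[0,0,0]}
  ]
}}

```text
clock: 2.23
position: [0.1804, 0.4269, 0.4666]
ee_rot: [-2.618, -1.736, -0.001]
force: [0.9, 0.1, 1.5]
width: 1.003
```

```bash
cat >> h.py <<'E'
def Rtool(a): # case tilt a (deg below horizontal), tool x up
    a=np.radians(a);s,c=np.sin(a),np.cos(a)
    return R.from_euler('z',YAW)*R.from_matrix(np.array([[s,0,c],[0,-1,0],[c,0,-s]]).T)
def rel(p,Rt,p0=None,R0=None):
    s=arm.observe(); p0=s['position'] if p0 is None else p0; R0=R.from_rotvec(s['ee_rot']) if R0 is None else R0
    print('shift mm',np.round(R0.inv().apply(np.array(p)-p0)*1e3,1),'turn',np.round((R0.inv()*Rt).as_rotvec(),4))
E
python3 - <<'E'
from h import *
s=arm.observe();print(s['joints'],s['position'])
R0=R.from_rotvec(s['ee_rot'])
rel([.42,.1,.46],R0); rel([.50,-.28,.42],R0);rel([.50,-.28,.42],Rtool(90));rel([.50,-.28,.42],Rtool(25))
E
```

```text
[-1.30445068e+00  5.74155602e-02  1.94419071e-02  1.49428003e+00
 -9.48810176e-04  1.58959396e+00 -1.14159583e-01] [0.1804182  0.4268698  0.46655996]
shift mm [-207.8  347.9    6.5] turn [0. 0. 0.]
shift mm [-526.7  569.6   46.5] turn [0. 0. 0.]
shift mm [-526.7  569.6   46.5] turn [ 2.000e-04 -3.000e-04 -2.862e-01]
shift mm [-526.7  569.6   46.5] turn [ 0.1624  1.1261 -0.2546]
```

Call:
{"api": "jog_arm", "payload": {
  "commands": [
    {"translation":[-208,348,6],"turn":[0,0,0]},
    {"translation":[-208,348,6],"turn":[0,0,0]},
    {"translation":[-208,348,6],"turn":[0,0,0]},
    {"translation":[-208,348,6],"turn":[0,0,0]},
    {"translation":[-208,348,6],"turn":[0,0,0]},
    {"translation":[-208,348,6],"turn":[0,0,0]},
    {"translation":[-208,348,6],"turn":[0,0,0]},
    {"translation":[-208,348,6],"turn":[0,0,0]},
    {"translation":[-208,348,6],"turn":[0,0,0]},
    {"translation":[-208,348,6],"turn":[0,0,0]}
  ]
}}

```text
clock: 3.07
position: [0.4218, 0.0975, 0.4611]
ee_rot: [2.62, 1.732, 0.002]
force: [-0.1, 0.0, 0.9]
width: 0.998
```

Run:
```python
from h import *
s=arm.observe();print(s['joints'],s['position'],s['ee_rot'],s['clock'])
```

```text
[-0.88195105 -0.03557615  0.51950164  1.59585874  0.01778943  1.57528731
  0.8054618 ] [0.42184999 0.09754488 0.46113149] [2.62049710e+00 1.73203926e+00 1.99507582e-03] 3.0667
```

```bash
cat > fk.py <<'E'
from h import *
from scipy.optimize import least_squares
D=[([-1.27359482,.43523055,.0249717,1.57408524,-.01160361,1.1339505,-.0750904],[.24313123,.57523983,.22594481],[2.61757693,1.73548115,-.00187]),
([-1.2892729,.35894032,.05349868,1.10686778,-.01891994,1.67558885,-.07028352],[.2431414,.57516104,.46907685],[-2.618,-1.736,-.001]),
([-1.30445068,.0574155602,.0194419071,1.49428003,-.000948810176,1.58959396,-.114159583],[.1804182,.4268698,.46655996],[-2.618,-1.736,-.001]),
([-.88195105,-.03557615,.51950164,1.59585874,.01778943,1.57528731,.8054618],[.42184999,.09754488,.46113149],[2.6205,1.73204,.002])]
def fk(q,p):
    off,h,L1,L2,L3,ye,e1,e2=p
    z=lambda a:R.from_euler('z',a); y=lambda a:R.from_euler('y',a)
    r=z(off-q[0])*y(q[1])*z(-q[2]); P=np.r_[0,0,h]+r.apply([e1,0,L1])
    r=r*y(q[3])*z(-q[4]); P=P+r.apply([e2,0,L2]); r=r*y(q[5])*z(-q[6]+ye); return P+r.apply([0,0,L3]),r
def res(p): return np.concatenate([np.r_[(fk(q,p)[0]-x)*10,(fk(q,p)[1].inv()*R.from_rotvec(w)).as_rotvec()] for q,x,w in D]+[np.array([p[6],p[7],p[4]-.35])*.01])
S=least_squares(res,[-.1,.3,.5,.45,.35,0,0,0]); PP=S.x
lo=np.array([-2.62,-.44,-1.27,.08,-1.32,.12,-2.74]); hi=np.array([2.62,2.09,1.32,2.57,4.46,2,2.74])
def ik(x,Rt,q0,w=1e-3):
    f=lambda q:np.r_[(fk(q,PP)[0]-x)*5,(fk(q,PP)[1].inv()*Rt).as_rotvec(),w*(q-q0)]
    s=least_squares(f,np.clip(q0,lo+.01,hi-.01),bounds=(lo,hi)); return s.x,np.abs(f(s.x)[:6]).max()
E
python3 - <<'E'
from fk import *
print(np.round(PP,3),np.round(S.fun,3))
rng=np.random.default_rng(0); q0=np.array(D[-1][0])
flip=R.from_euler('z',np.pi)
for nm,Rt in [('up',Rtool(25)),('down',Rtool(25)*flip)]:
  for xt in (-.12,.086):
    out=set()
    for k in range(12):
        q,e=ik(toworld([xt,-.025,.097]),Rt,rng.uniform(lo,hi))
        q,e=ik(toworld([xt,-.025,.097]),Rt,q)
        if e<.01: out.add(tuple(np.round(q,1)))
    print(nm,xt,len(out)); [print('  ',o) for o in sorted(out,key=lambda o:np.abs(np.array(o)-q0).max())[:4]]
E
```

```text
[-9.400e-02  6.996e+00  5.410e-01  4.290e-01  7.105e+00  3.047e+00
  6.000e-03 -2.900e-02] [ 0.05  -0.03  -0.031 -0.     0.     0.     0.05  -0.027  0.    -0.
  0.    -0.    -0.064  0.074  0.011  0.     0.    -0.    -0.066  0.058
  0.02   0.     0.     0.     0.    -0.     0.068]
up -0.12 0
up 0.086 0
down -0.12 0
down 0.086 0
```

Call:
{"api": "jog_arm", "payload": {
  "commands": [
    {"translation":[-319,222,20],"turn":[0,0,0]},
    {"translation":[-319,222,20],"turn":[0,0,0]},
    {"translation":[-319,222,20],"turn":[0,0,0]},
    {"translation":[-319,222,20],"turn":[0,0,0]},
    {"translation":[-319,222,20],"turn":[0,0,0]},
    {"translation":[-319,222,20],"turn":[0,0,0]},
    {"translation":[-319,222,20],"turn":[0,0,0]},
    {"translation":[-319,222,20],"turn":[0,0,0]},
    {"translation":[-319,222,20],"turn":[0,0,0]},
    {"translation":[-319,222,20],"turn":[0,0,0]},
    {"translation":[-319,222,20],"turn":[0,0.1,-0.05]},
    {"translation":[-319,222,20],"turn":[0,0.2,-0.1]}
  ]
}}

```text
clock: 4.07
position: [0.502, -0.2787, 0.4406]
ee_rot: [-2.426, -1.797, -0.257]
force: [-0.7, 0.2, -1.4]
width: 1.0
```

Run:
```python
from h import *
s=arm.observe();print(s['joints'].tolist(),s['position'].tolist(),s['ee_rot'].tolist(),s['clock'])
```

```text
[-0.03568257910861389, 0.3481189046259104, 0.8720583346046245, 1.3345311644153848, -0.44757762077472235, 1.665785772288445, 2.0699729746208972] [0.5020286201893633, -0.27871417624228234, 0.44059856221230975] [-2.42577504366671, -1.7973830017214159, -0.25713892847057124] 4.0667
```

```bash
python3 - <<'E'
s=open('fk.py').read()
s=s.replace("[2.6205,1.73204,.002])]","[2.6205,1.73204,.002]),\n([-.03568258,.3481189,.87205833,1.33453116,-.44757762,1.66578577,2.06997297],[.50202862,-.27871418,.44059856],[-2.425775,-1.797383,-.25713893])]")
s=s.replace("off,h,L1,L2,L3,ye,e1,e2=p","off,h,L1,L2,L3,ye,e1,e2,e3,bx,by=p").replace("P=np.r_[0,0,h]","P=np.r_[bx,by,h]").replace("r.apply([0,0,L3])","r.apply([0,0,L3])+rr.apply([e3,0,0])").replace("r=r*y(q[5])*z","rr=r*y(q[5]);r=rr*z")
s=s.replace("np.array([p[6],p[7],p[4]-.35])*.01","np.array([*p[6:],p[4]-.35])*.03").replace("[-.1,.3,.5,.45,.35,0,0,0]","[-.1,.3,.5,.45,.35,0,0,0,0,0,0]")
open('fk.py','w').write(s)
E
cat > t.py <<'E'
from fk import *
print(np.round(PP,3),np.round(S.fun,3))
rng=np.random.default_rng(0); q0=np.array(D[-1][0])
for nm,Rt in [('up',Rtool(25)),('down',Rtool(25)*R.from_euler('z',np.pi))]:
  for xt in (-.12,.086):
    out=set(); x=toworld([xt,-.025,.097])
    for k in range(13):
        q,e=ik(x,Rt,q0 if k==0 else rng.uniform(lo,hi)); q,e=ik(x,Rt,q,1e-5)
        if e<.01: out.add(tuple(np.round(q,1).tolist()))
    print(nm,xt,len(out)); [print('  ',o) for o in sorted(out,key=lambda o:np.abs(np.array(o)-q0).max())[:4]]
E
python3 t.py
```

```text
[-7.800e-02  3.630e-01  5.350e-01  4.300e-01  4.480e-01  3.063e+00
  1.000e-03 -1.000e-02 -1.300e-02  5.000e-03 -1.100e-02] [ 0.042 -0.019 -0.002 -0.     0.    -0.     0.029 -0.054  0.013 -0.
  0.    -0.    -0.07   0.06   0.004  0.     0.    -0.    -0.036  0.026
  0.008  0.     0.    -0.     0.035 -0.013 -0.024  0.016  0.001  0.001
  0.    -0.    -0.     0.    -0.     0.003]
up -0.12 4
   (0.6, 1.0, 0.3, 1.5, -0.9, 1.7, 2.7)
   (1.2, 1.1, -0.7, 1.5, -0.3, 1.4, 2.2)
   (1.3, 1.3, -1.0, 1.5, 0.0, 1.3, 1.9)
   (1.4, 1.5, -1.3, 1.5, 0.3, 1.4, 1.7)
up 0.086 2
   (0.4, 0.9, 0.1, 1.8, -1.0, 1.4, 2.7)
   (1.3, 1.5, -1.3, 1.8, 0.3, 0.9, 1.6)
down -0.12 6
   (0.4, 1.2, 0.7, 1.5, -1.1, 2.0, -0.2)
   (0.6, 1.1, 0.3, 1.5, -0.9, 1.8, -0.4)
   (0.9, 1.0, -0.2, 1.5, -0.6, 1.5, -0.6)
   (1.0, 1.1, -0.4, 1.5, -0.5, 1.4, -0.7)
down 0.086 6
   (0.0, 1.1, 0.7, 1.8, -1.3, 1.8, -0.2)
   (0.3, 0.9, 0.3, 1.8, -1.1, 1.5, -0.3)
   (0.8, 0.9, -0.4, 1.8, -0.8, 1.1, -0.6)
   (0.9, 1.0, -0.6, 1.8, -0.6, 1.0, -0.8)
```

Call:
{"api": "jog_arm", "payload": {
  "commands": [
    {"translation":[0,0,0],"turn":[0,0,0.12]},
    {"translation":[0,0,0],"turn":[0,0,0.24]},
    {"translation":[0,0,0],"turn":[0,0,0.36]},
    {"translation":[0,0,0],"turn":[0,0,0.48]},
    {"translation":[0,0,0],"turn":[0,0,0.6]},
    {"translation":[0,0,0],"turn":[0,0,0.72]},
    {"translation":[0,0,0],"turn":[0,0,0.84]},
    {"translation":[0,0,0],"turn":[0,0,0.96]},
    {"translation":[0,0,0],"turn":[0,0,1.08]},
    {"translation":[0,0,0],"turn":[0,0,1.2]},
    {"translation":[0,0,0],"turn":[0,0,1.32]},
    {"translation":[0,0,0],"turn":[0,0,1.44]}
  ]
}}

```text
clock: 5.07
position: [0.501, -0.2788, 0.4407]
ee_rot: [-2.936, 0.256, -0.077]
force: [0.6, 0.3, -0.1]
width: 1.005
```

Call:
{"api": "jog_arm", "payload": {
  "commands": [
    {"translation":[0,0,0],"turn":[0,0,0.12]},
    {"translation":[0,0,0],"turn":[0,0,0.24]},
    {"translation":[0,0,0],"turn":[0,0,0.36]},
    {"translation":[0,0,0],"turn":[0,0,0.48]},
    {"translation":[0,0,0],"turn":[0,0,0.6]},
    {"translation":[0,0,0],"turn":[0,0,0.72]},
    {"translation":[0,0,0],"turn":[0,0,0.84]},
    {"translation":[0,0,0],"turn":[0,0,0.96]},
    {"translation":[0,0,0],"turn":[0,0,1.08]},
    {"translation":[0,0,0],"turn":[0,0,1.2]},
    {"translation":[0,0,0],"turn":[0,0,1.32]},
    {"translation":[0,0,0],"turn":[0,0,1.44]}
  ]
}}

```text
clock: 6.07
position: [0.5009, -0.2789, 0.4407]
ee_rot: [-2.046, 2.137, 0.131]
force: [-0.2, -0.1, 0.2]
width: 1.0
```

```bash
cat >> h.py <<'E'
flip=R.from_euler('z',np.pi)
def Rt(a): return Rtool(a)*flip
E
python3 - <<'E'
from h import *
s=arm.observe();print(s['joints'].round(3).tolist(),s['position'],s['ee_rot'],s['clock'])
rel(toworld([-.22,-.025,.25]),Rt(25))
print(R.from_rotvec(s['ee_rot']).as_matrix().round(2))
E
```

```text
[-0.218, 0.485, 1.296, 1.348, -0.627, 1.764, -0.627] [ 0.50093796 -0.27887763  0.44072649] [-2.04640641  2.13748437  0.13126352] 6.0667
shift mm [ 10.3  -2.7 192.8] turn [-0.0079 -0.9408  0.091 ]
[[-0.04 -1.    0.07]
 [-0.98  0.05  0.19]
 [-0.19 -0.06 -0.98]]
```

Call:
{"api": "jog_arm", "payload": {
  "commands": [
    {"translation":[1,0,16],"turn":[0,-0.08,0.008]},
    {"translation":[2,0,32],"turn":[-0.001,-0.16,0.016]},
    {"translation":[3,-1,48],"turn":[-0.002,-0.24,0.024]},
    {"translation":[4,-1,64],"turn":[-0.003,-0.32,0.032]},
    {"translation":[5,-1,80],"turn":[-0.004,-0.4,0.04]},
    {"translation":[5,-1,96],"turn":[-0.005,-0.48,0.048]},
    {"translation":[6,-2,112],"turn":[-0.005,-0.56,0.056]},
    {"translation":[7,-2,128],"turn":[-0.006,-0.64,0.064]},
    {"translation":[8,-2,144],"turn":[-0.007,-0.72,0.072]},
    {"translation":[8,-2,160],"turn":[-0.007,-0.8,0.08]},
    {"translation":[9,-3,176],"turn":[-0.008,-0.88,0.088]},
    {"translation":[10,-3,193],"turn":[-0.008,-0.94,0.091]}
  ]
}}

```text
clock: 7.07
position: [0.5165, -0.2535, 0.2491]
ee_rot: [-1.422, 1.586, 0.908]
force: [-0.0, -0.1, -0.4]
width: 0.996
```

Run:
```python
from h import *
s=arm.observe();print(s['joints'].round(3).tolist(),tocase(s['position']),s['clock'],s['force'])
rel(toworld([-.22,-.025,.25]),Rt(25))
rel(toworld([-.13,-.025,.098]),Rt(25))
cv2.imwrite('pics/scene1.png',arm.get_image('scene'))
```

```text
[0.564, 0.86, 0.465, 1.396, -0.975, 1.992, -0.503] [-0.22040506 -0.02516061  0.2490834 ] 7.0667 [-0.02976375 -0.06638923 -0.40959263]
shift mm [-1.   0.2 -0. ] turn [0.0031 0.0029 0.0024]
shift mm [ 99.1  -0.  145.5] turn [0.0031 0.0029 0.0024]
```

View pics/scene1.png

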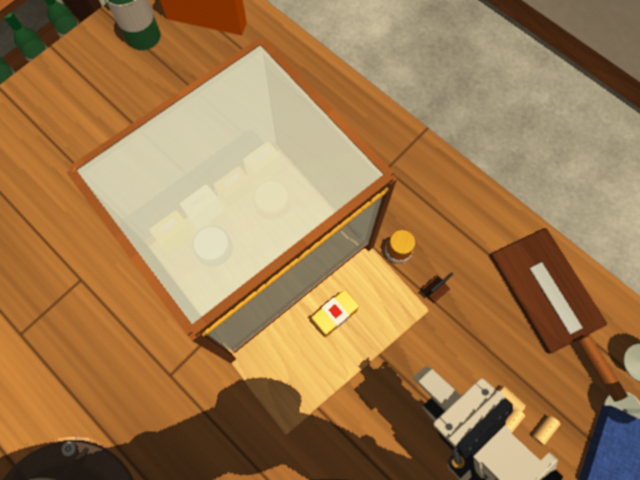

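The hand is lined up in front of the flap at lower right, with its jaws vertical and the fingers at about (435,385). The portion hasn't moved and is at (334,313). Next I descend to pushing height.

Call:
{"api": "jog_arm", "payload": {
  "commands": [
    {"translation":[12,0,19],"turn":[0.003,0.003,0.002]},
    {"translation":[24,0,39],"turn":[0.003,0.003,0.002]},
    {"translation":[36,0,58],"turn":[0.003,0.003,0.002]},
    {"translation":[48,0,78],"turn":[0.003,0.003,0.002]},
    {"translation":[60,0,97],"turn":[0.003,0.003,0.002]},
    {"translation":[72,0,116],"turn":[0.003,0.003,0.002]},
    {"translation":[84,0,136],"turn":[0.003,0.003,0.002]},
    {"translation":[92,0,148],"turn":[0.003,0.003,0.002]},
    {"translation":[96,0,155],"turn":[0.003,0.003,0.002]},
    {"translation":[96,0,155],"turn":[0.003,0.003,0.002]}
  ]
}}

```text
clock: 7.95
position: [0.5276, -0.1527, 0.0966]
ee_rot: [-1.425, 1.592, 0.905]
force: [-0.0, -0.5, 0.4]
width: 1.0
```

Run:
```python
from h import *
s=arm.observe();print(s['joints'].round(3).tolist(),tocase(s['position']),s['clock'],s['force'])
rel(toworld([-.06,-.025,.096]),Rt(25))
a=arm.get_image('scene')[240:440,230:500]; b=arm.get_image('wrist')
cv2.imwrite('pics/two2.png',np.hstack([cv2.resize(a,(400,296)),cv2.resize(b,(400,296))]))
```

```text
[0.453, 0.969, 0.411, 1.637, -1.039, 1.714, -0.311] [-0.11894451 -0.02476723  0.09663965] 7.95 [-0.04710142 -0.45028857  0.39662946]
shift mm [-24.5  -0.4  53.6] turn [ 0.0033 -0.0037  0.0009]
```

View pics/two2.png

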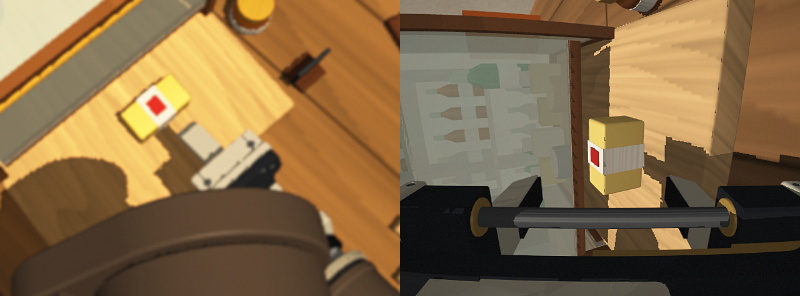

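The lower finger lines up with the middle of the portion's rear face, and the upper finger is short of the flap. Starting the push.

Call:
{"api": "jog_arm", "payload": {
  "commands": [
    {"translation":[-4.5,0,9.5],"turn":[0.003,-0.003,0]},
    {"translation":[-9,0,19],"turn":[0.003,-0.003,0]},
    {"translation":[-13.5,0,29],"turn":[0.003,-0.003,0]},
    {"translation":[-18,0,38],"turn":[0.003,-0.003,0]},
    {"translation":[-22,0,47],"turn":[0.003,-0.003,0]},
    {"translation":[-24,0,51],"turn":[0.003,-0.003,0]},
    {"translation":[-25.5,0,54.5],"turn":[0.003,-0.003,0]},
    {"translation":[-27,0,58],"turn":[0.003,-0.003,0]},
    {"translation":[-29,0,62],"turn":[0.003,-0.003,0]},
    {"translation":[-31,0,66],"turn":[0.003,-0.003,0]},
    {"translation":[-33,0,70],"turn":[0.003,-0.003,0]},
    {"translation":[-33,0,70],"turn":[0.003,-0.003,0]}
  ]
}}

```text
clock: 9.05
position: [0.5363, -0.076, 0.0973]
ee_rot: [-1.421, 1.591, 0.902]
force: [0.3, -0.4, -1.4]
width: 1.002
```

Run:
```python
from h import *
s=arm.observe();print(s['joints'].round(3).tolist(),tocase(s['position']),s['clock'],s['force'])
rel(toworld([.085,-.025,.096]),Rt(25))
a=arm.get_image('top')[200:360,300:460]; b=arm.get_image('wrist')
cv2.imwrite('pics/two3.png',np.hstack([cv2.resize(a,(360,360)),cv2.resize(b,(440,360))]))
```

```text
[0.36, 0.921, 0.38, 1.764, -1.104, 1.622, -0.301] [-0.04178438 -0.02470929  0.09730289] 9.05 [ 0.28903341 -0.40896496 -1.43552926]
shift mm [-52.5  -0.3 115.4] turn [-0.0009 -0.0007  0.0015]
```

View pics/two3.png

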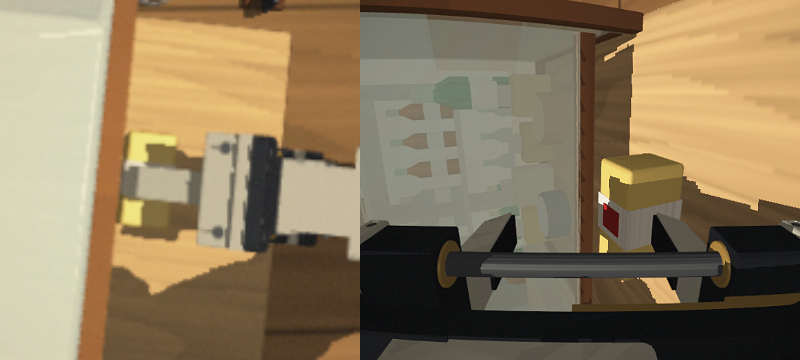

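The portion is upright and square to the lower finger, and the upper finger is about to reach the flap. Continuing.

Call:
{"api": "jog_arm", "payload": {
  "commands": [
    {"translation":[-3,0,6.5],"turn":[0,0,0]},
    {"translation":[-6,0,13],"turn":[0,0,0]},
    {"translation":[-9,0,19.5],"turn":[0,0,0]},
    {"translation":[-12,0,26],"turn":[0,0,0]},
    {"translation":[-15,0,32.5],"turn":[0,0,0]},
    {"translation":[-18,0,39],"turn":[0,0,0]},
    {"translation":[-21,0,45.5],"turn":[0,0,0]},
    {"translation":[-24,0,52],"turn":[0,0,0]},
    {"translation":[-27,0,58.5],"turn":[0,0,0]},
    {"translation":[-30,0,65],"turn":[0,0,0]},
    {"translation":[-33,0,71.5],"turn":[0,0,0]},
    {"translation":[-35,0,76.5],"turn":[0,0,0]}
  ]
}}

```text
clock: 10.15
position: [0.5459, 0.0075, 0.0966]
ee_rot: [-1.421, 1.591, 0.902]
force: [-0.9, -4.2, 0.9]
width: 0.999
```

Run:
```python
from h import *
s=arm.observe();print(s['joints'].round(3).tolist(),tocase(s['position']),s['clock'],s['force'])
rel(toworld([.088,-.025,.096]),Rt(25))
a=arm.get_image('top')[180:380,180:400]; b=arm.get_image('wrist')
cv2.imwrite('pics/two4.png',np.hstack([cv2.resize(a,(396,360)),cv2.resize(b,(400,360))]))
```

```text
[0.254, 0.88, 0.339, 1.874, -1.192, 1.524, -0.299] [ 0.04227574 -0.02479376  0.0965562 ] 10.15 [-0.94687864 -4.15052187  0.92436621]
shift mm [-18.9  -0.2  41.7] turn [-0.0013 -0.0012  0.0014]
```

View pics/two4.png

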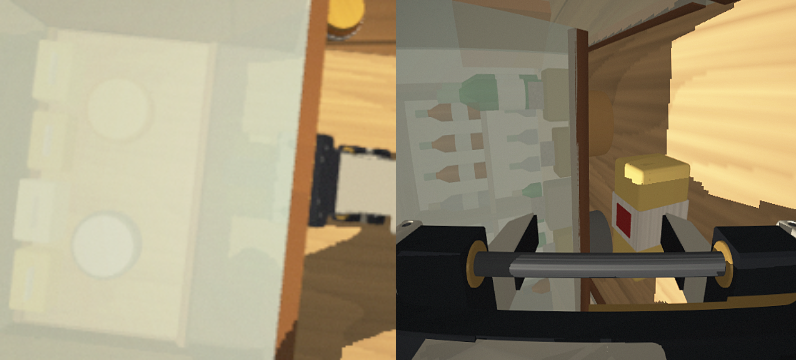

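The flap is up on the upper finger and the portion is clear below it. Last 46 mm, with a slow finish.

Call:
{"api": "jog_arm", "payload": {
  "commands": [
    {"translation":[-2.5,0,6],"turn":[0,0,0]},
    {"translation":[-5,0,12],"turn":[0,0,0]},
    {"translation":[-7.5,0,17.5],"turn":[0,0,0]},
    {"translation":[-10,0,23],"turn":[0,0,0]},
    {"translation":[-12.5,0,28],"turn":[0,0,0]},
    {"translation":[-14.5,0,32.5],"turn":[0,0,0]},
    {"translation":[-16.5,0,36.5],"turn":[0,0,0]},
    {"translation":[-18,0,39.5],"turn":[0,0,0]},
    {"translation":[-19,0,41.5],"turn":[0,0,0]},
    {"translation":[-19.5,0,43],"turn":[0,0,0]},
    {"translation":[-19.5,0,43],"turn":[0,0,0]}
  ]
}}

```text
clock: 11.17
position: [0.5512, 0.0539, 0.0958]
ee_rot: [-1.421, 1.591, 0.902]
force: [-1.0, -2.4, -1.8]
width: 0.999
```

Run:
```python
from h import *
s=arm.observe();print(s['joints'].round(3).tolist(),tocase(s['position']),s['clock'],s['force'])
rel(toworld([-.25,-.025,.098]),Rt(25))
for c in ('top','scene','wrist'):
    im=arm.get_image(c); cv2.imwrite(f'pics/{c}5.png',im)
    for r in arm.trace(c,'portion')[:2]: print(c,r['confidence'],r['box'])
    i=arm.camera_info(c)
    for r in arm.landmark_of(c,'portion')[:1]: print(r['confidence'],tocase(onz(i,r['at'],.03)))
a=cv2.imread('pics/top5.png')[180:380,180:400]; b=cv2.imread('pics/wrist5.png')
cv2.imwrite('pics/two5.png',np.hstack([cv2.resize(a,(396,360)),cv2.resize(b,(400,360))]))
```

```text
[0.2, 0.861, 0.302, 1.921, -1.245, 1.465, -0.304] [ 0.08896007 -0.02474791  0.09583022] 11.1667 [-1.00729122 -2.36318024 -1.82045612]
shift mm [ 141.7   -0.4 -307.9] turn [-0.0011 -0.0013  0.0012]
top 0.25 [407.1, 175.0, 17.3, 33.8]
scene 0.5 [66.8, 36.4, 361.9, 292.4]
wrist 0.65 [341.8, 203.1, 121.6, 173.4]
0.63 [ 0.09074848 -0.02697149  0.03      ]
```

View pics/two5.png

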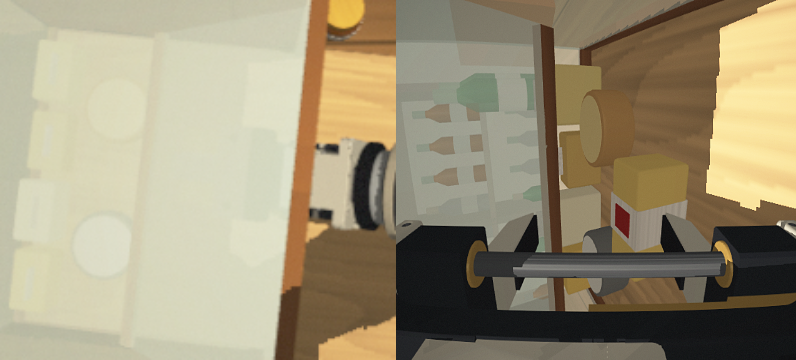

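The networks put the portion's centre at case x ≈ 0.091, so its rear is about 0.07, past the 0.055 limit. The wrist view shows the tommes clear of it. Drawing straight back.

Call:
{"api": "jog_arm", "payload": {
  "commands": [
    {"translation":[3.5,0,-7],"turn":[0,0,0]},
    {"translation":[8,0,-17],"turn":[0,0,0]},
    {"translation":[14,0,-30],"turn":[0,0,0]},
    {"translation":[20,0,-43],"turn":[0,0,0]},
    {"translation":[26,0,-56],"turn":[0,0,0]},
    {"translation":[32,0,-69],"turn":[0,0,0]},
    {"translation":[38,0,-82],"turn":[0,0,0]},
    {"translation":[44,0,-95],"turn":[0,0,0]},
    {"translation":[50,0,-108],"turn":[0,0,0]},
    {"translation":[56,0,-121],"turn":[0,0,0]},
    {"translation":[62,0,-134],"turn":[0,0,0]},
    {"translation":[68,0,-147],"turn":[0,0,0]}
  ]
}}

```text
clock: 12.62
position: [0.5326, -0.1085, 0.0968]
ee_rot: [-1.421, 1.591, 0.902]
force: [0.3, -0.5, 0.3]
width: 1.002
```

Call:
{"api": "jog_arm", "payload": {
  "commands": [
    {"translation":[8,0,-18],"turn":[0,0,0]},
    {"translation":[16,0,-36],"turn":[0,0,0]},
    {"translation":[25,0,-54],"turn":[0,0,0]},
    {"translation":[34,0,-72],"turn":[0,0,0]},
    {"translation":[42,0,-90],"turn":[0,0,0]},
    {"translation":[50,0,-108],"turn":[0,0,0]},
    {"translation":[54,0,-117],"turn":[0,0,0]},
    {"translation":[54,0,-117],"turn":[0,0,0]},
    {"translation":[54,0,-117],"turn":[0,0,0]},
    {"translation":[54,0,-117],"turn":[0,0,0]},
    {"translation":[54,0,-117],"turn":[0,0,0]},
    {"translation":[54,0,-117],"turn":[0,0,0]}
  ]
}}

```text
clock: 13.62
position: [0.5183, -0.2341, 0.0976]
ee_rot: [-1.421, 1.59, 0.903]
force: [-0.1, 0.8, 0.2]
width: 1.002
```

Call:
{"api": "jog_arm", "payload": {
  "commands": [
    {"translation":[0,0,0],"turn":[0,0,0]},
    {"translation":[0,0,0],"turn":[0,0,0]},
    {"translation":[0,0,0],"turn":[0,0,0]},
    {"translation":[0,0,0],"turn":[0,0,0]},
    {"translation":[0,0,0],"turn":[0,0,0]},
    {"translation":[0,0,0],"turn":[0,0,0]},
    {"translation":[0,0,0],"turn":[0,0,0]},
    {"translation":[0,0,0],"turn":[0,0,0]},
    {"translation":[0,0,0],"turn":[0,0,0]},
    {"translation":[0,0,0],"turn":[0,0,0]}
  ]
}}

```text
clock: 14.45
position: [0.518, -0.2354, 0.0973]
ee_rot: [-1.421, 1.592, 0.902]
force: [0.2, -0.2, -0.3]
width: 1.0
```

Run:
```python
from h import *
s=arm.observe();print(s['joints'].round(3).tolist(),tocase(s['position']),s['clock'],s['force'])
a=arm.get_image('top');b=arm.get_image('scene');w=arm.get_image('wrist')
for c in ('top','wrist','scene'):
    i=arm.camera_info(c)
    for q in ('portion','edge','jar','slate'):
        for r in arm.landmark_of(c,q)[:1]:
            P=onz(i,r['at'],.03 if q=='portion' else .07 if q=='edge' else 0);print(c,q,round(r['confidence'],2),P.round(3),tocase(P).round(3))
cv2.imwrite('pics/two6.png',np.vstack([np.hstack([cv2.resize(a[120:440,100:440],(400,376)),cv2.resize(w,(400,376))]),cv2.resize(b[140:380,140:480],(800,564))[:220]]))
```

```text
[0.561, 1.028, 0.423, 1.477, -0.989, 1.812, -0.334] [-0.20217426 -0.02460294  0.09732295] 14.45 [ 0.16605876 -0.1746858  -0.30719439]
top jar 0.63 [ 0.708 -0.094  0.   ] [-0.04  -0.197  0.   ]
wrist portion 0.83 [0.554 0.055 0.03 ] [ 0.09  -0.027  0.03 ]
wrist edge 0.78 [ 0.52  -0.037  0.07 ] [-0.005 -0.004  0.07 ]
wrist jar 0.88 [ 0.708 -0.088  0.   ] [-0.034 -0.197  0.   ]
scene portion 0.42 [ 0.515 -0.037  0.03 ] [-0.006  0.001  0.03 ]
scene edge 0.8 [ 0.514 -0.028  0.07 ] [0.003 0.003 0.07 ]
scene slate 0.72 [ 0.703 -0.185  0.   ] [-0.131 -0.203  0.   ]
```

View pics/two6.png

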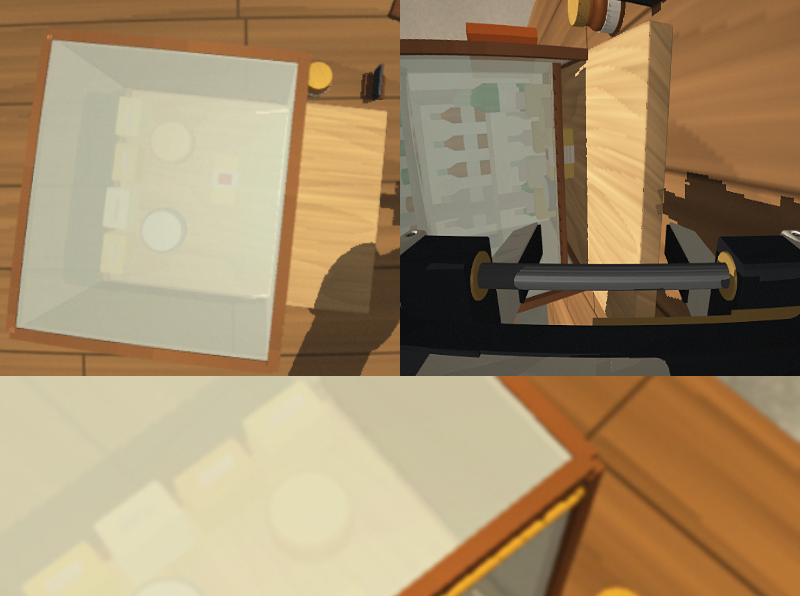

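The portion is in the cabinet, with its red mark at about (224,180) in the top crop. The flap is shut, and the tommes, jar and slate are where they were. The hand touches nothing, so I'm handing in.

Run:
```python
from h import *
i=arm.camera_info('top');print(tocase(onz(i,(290.4,273),.076)))
print(arm.sign_off())
```

```text
[ 0.08804879 -0.02283329  0.076     ]
the job is handed in; nothing more can be done
None
```

The wrapped portion is in the cabinet, the flap has fallen shut, and I handed the job in at about 15 s on the robot clock. The upper finger swung the flap in and held it while the lower finger pushed the portion straight in along the board. Then I drew the hand straight out.

**Portion:** its centre is 88–90 mm behind the shut flap in the top and wrist views. Its nearest face is therefore about 70 mm in, against the 55 mm needed. In the pictures it stayed upright and square.

**Flap:** its lower edge reads within 5 mm of the shut position, which is within measuring error. I saw no contact between flap and cheese in the pictures, but I had no direct way to measure that.

**Other things:** the jar and slate read within a few millimetres of where they started. The tommes stand as before by eye; the networks did not find them through the hood. Tool force stayed at about 5 N or less at every reading, and the hand was about 200 mm out in front, touching nothing, at the end.

**Disagreement:** at the end the scene camera's network placed the portion at the flap line, with low confidence (0.42). I discounted it because the top and wrist views agree with each other and with how far I pushed.

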